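# Mount the tube paddle on the leaning rotator drive and start it

## Task

Lift the tube paddle off its parking post and put its stub into the bore of the rotator's leaning spindle; turn the paddle, without forcing it, until the flats of the stub meet the lands in the bore and it drops fully home, with its flange down on the spindle's face. Then switch the rotator on by swinging the lever switch all the way over, away from the robot's side, leave the paddle in place, and do not disturb the bottle, the tip box or the tube rack.

Things in the scene. Friction and masses are not known exactly. Their poses are not given: they have to be found in the camera images.
- paddle_grip (a point): Tube paddle, 0.25 to 0.5 kg: white plate 190 x 72 x 6 mm, four small capped tubes clipped across its ends, and in the middle a black upright wing grip 50 mm long, 20 mm thick, 42 mm tall. Point: middle of the wing, 20 mm below its top, 32 mm above the plate's top face. x along plate and wing, y across (the way to pinch it), z up along the stub's axis. The tubes lie over 42 mm from the axis.
- stub_end (a point): Lower end of the paddle's steel stub, on its axis, 102 mm below the grip point. Same axes. From the end up: round nose 22 mm across, 14 mm long, tapered at the end; then 30 mm of stub 34 mm across (end chamfered 2 mm) with two opposite flats 22 mm apart that run along the paddle's x; then the round flange, 64 mm across, its underside 58 mm below the grip point. A half turn makes no difference.
- post: Parking post, fixed to the bench: grey upright tube 74 mm across, 60 mm tall, on a round foot 130 mm across, with a plain round hole 44 mm wide, 50 mm deep. Origin: centre of its foot on the bench. The paddle stands upright in it with the flange on the rim, turned to any angle.
- rotator: Tube rotator, fixed to the bench: white base 220 mm (x) by 310 mm (y, from -95 to +215), 50 mm high, with a yoke holding the leaning drive head and, at its y = 165 mm, a grey control panel (top 58 mm above the bench) with the lever switch. Origin: on the bench under the yoke. x points away from the robot's side, z up.
- head_face (a point): Centre of the spindle's round end face (72 mm across, aluminium), 205 mm above the bench. z points out of the bore along its axis, which leans 32 degrees from vertical to the rotator's -x (robot's) side; y is level; x is the line of slope, + uphill. These axes do not turn with the spindle. Home: flange on this face, grip point 58 mm out along z. The gears hold the spindle (over 1 N m to turn it).
- lands (a point): In the spindle's bore, 12 mm below head_face, same axes. Above it the bore is round, 40 mm wide; here begin two opposite flat lands, 20 mm long, 26 mm apart. The stub stops on them, flange 18 mm off the face, until its flats lie along them within about 8 degrees; then it can drop. Their angle is not reported and varies: they run within 40 degrees either way of this frame's x line.
- switch_tip (a point): Tip of the lever switch: a black tapered bat 58 mm long, 16 mm thick near its tip, pivoted 60 mm above the bench about the rotator's y axis. At the start it leans to the rotator's -x (robot's) side.
- switch (a joint): Angle of the lever switch, rad: 0 leaning 26 degrees to the robot's side (off), 0.9 leaning 26 degrees away from the robot (on, its stop). It stays where it is left and takes about 2 N at its tip.
- tip_box: Bystander: pipette tip box, grey with a blue lid, 124 x 86 x 64 mm. Origin: centre of its underside.
- buffer_bottle: Bystander: bottle 76 mm across, 150 mm tall. Origin: centre of its underside.
- tube_rack: Bystander: blue rack 190 x 100 mm with capped tubes, 116 mm tall. Origin: centre of its underside.
Things that resemble listed ones, but are neither listed nor needed, are in the scene too. What is shaped like the part that bears paddle_grip but orange or turquoise is not meant.

How it is judged:
By the outcome, as a careful person would: the job done as asked, in the order asked, and still so for the second after the job is handed in, with the robot touching nothing.
It also fails if it takes over 59 s, if anything falls off the work surface, if the arm or the gripper's body presses on something with over 40 N, if the wrist force passes 120 N, or if a joint passes its speed limit or range.

## Robot

A 6-joint arm with a two-finger parallel gripper is mounted at the origin on the work surface. World frame = base frame: x ahead of the robot, y to its left, z up, the work surface at z = 0. Lengths are in mm, angles in degrees, forces in N, time in s.
With the tool pointing down it reaches from about 350 to 850 mm from the base axis. Payload 8.1 kg.
Tool frame: the origin (TCP) lies between the finger pads; the fingertips stand 17 mm ahead of it and the grasp point (between the pads) lies 2 mm behind it; z points along the fingers, y is the line along which they close (so a half turn about z gives the same grasp; the last joint's range is limited). The gripper opens to 85 mm and grips with 20 to 120 N. Pads are 22 mm wide; open, the fingers measure 114 mm over their backs; the gripper's body (76 mm by 85 mm) begins 54 mm behind the grasp point. The pads swing forward as they close: fully open they stand 13 mm farther back than shut.
Start: joints at [-76.742, 7.471, 85.268, -0, 87.261, -4.893], TCP at [186.937, -570.14, 248.292] pointing down, gripper open.
Joint ranges: [-169.43, 169.43], [-51.17, 129.36], [1.28, 143.12], [-76.62, 256.62], [0, 156.53], [-152.29, 152.29]. Speed limits (degrees/s): [136.94, 136.94, 159.86, 180, 180, 180].

## Interface

Orientations are given as [roll, pitch, yaw] about the fixed x, y, z axes, in that order (R = Rz(yaw) Ry(pitch) Rx(roll)).
In Python, from bench import sense, snapshot, hand_in, trace, place_of gives the robot as it stands.
- The arm moves only by the shell command python3 -m handwheel 'ROWS' [FORCE]. ROWS is JSON, a list of rows, each a list of 7 numbers: the opening, from -1 (shut) to 1 (fully open), then the shift along the tool's x, y, z in cm, then the turn, a rotation vector about the tool's x, y, z in rad. A call has 1 to 12 rows; each row shifts and turns the commanded pose from where the row before left it, along the tool's axes as they then stand; what a row does not reach is not made up. A row lasts 1/12 s, in which the tool goes at most 41.7 mm and 7.16 degrees, less where a joint would pass 70% of its speed; a pose out of reach is approached as far as the arm can. A call with a gripper value outside its range is refused whole. The fingers move at their own pace and stop on an object; FORCE is the grip in N (left out, the last holds). Time passes only in rows, so rows that do not move let the fingers close. It gives the time, the measured TCP pose, the force, the opening and the grip force at its end, in the units of the state.
- sense(): the state, without advancing time (a new reading comes with each control period).
- snapshot(name): name is "scene" or "top"; returns a dict with "image" (400x640x3 uint8, red, green, blue), "intrinsics" (3x3 intrinsics, pixels), "k1" (the pictures are not rectified: a ray, as slopes to the right and down, at radius r is drawn at 1 + k1 r^2 times it, then the intrinsics apply), "R" (3x3) and "t" (3): a world point X has camera coordinates R X + t. Camera axes: x right, y down, z forward; pixel columns grow to the right and rows downward; lengths in mm; the calibration is good to about 2 mm. A picture is of the moment at which its call begins. There is no depth.
- hand_in(): hands the job in; it is judged then, once.
Trained networks look in a picture, given as the dict that the camera call returned (one of the last four; its "shot" number tells which), for a name from the list of things; names that differ only in an ending like _2 or _b are one class to them, and where a whole thing is asked for, a point or a joint stands for the part that bears it (a point fixed in the world has none). Each returns a list of dicts, best first, with "conf" (0 to 1); they miss things now and then, are a little off and sometimes report something else, mostly with a low value. They report only what shows in the picture. A call takes as long as a camera call. They do not tell look-alikes from the thing itself.
- trace(picture, query): "pixels" (400x640 bool, what is visible of it).
- place_of(picture, query): "location" ([x, y, z] in mm, in world coordinates, good to about 4 mm: a listed point, or the origin of a listed thing).
The state is a dict: "time": time; "joint_pos": joint angles; "qd": joint speeds; "joint_efforts": joint torques, N m; "tool_pos": TCP position; "tcp_rot": TCP orientation; "ft_force": force on the tool from outside, world axes, zero at the start; "wrist_torque": the same for the moment, N m; "finger_gap": finger opening in mm; "grip_force": force on a finger pad.
Only numpy, scipy, OpenCV 4.12 (cv2) and the standard library are available. Lean on these libraries where they do the work, as an engineer would, in place of code of your own. Each camera call takes 0.05 s, during which the arm holds its last target. There are 200 camera calls.

## Working session

There is one attempt and no reset: what is moved stays moved. The work goes in short steps, Python scripts to look and compute and a shell command to move; the robot and the scene stay as the last step left them, time stands still between calls to the robot, and variables do not carry over. Pictures are saved under pics/ and viewed, at most 10 in all, crops included, and the job is handed in when it is done.

```bash
mkdir -p pics; ls; cat > h.py <<'E'
import numpy as np, cv2
from bench import sense, snapshot, hand_in, trace, place_of
from scipy.spatial.transform import Rotation as Ro
def proj(p,X):
    X=np.atleast_2d(X); c=X@np.array(p['R']).T+np.array(p['t']); s=c[:,:2]/c[:,2:]
    s=s*(1+p['k1']*(s**2).sum(1,keepdims=True)); K=np.array(p['intrinsics'])
    return s@K[:2,:2].T+K[:2,2]
def ray(p,uv):
    K=np.array(p['intrinsics']); uv=np.atleast_2d(uv).astype(float)
    d=(uv-K[:2,2])@np.linalg.inv(K[:2,:2]).T; s=d.copy()
    for _ in range(20): s=d/(1+p['k1']*(s**2).sum(1,keepdims=True))
    R=np.array(p['R']); o=-R.T@np.array(p['t'])
    return o,np.c_[s,np.ones(len(s))]@R
def onz(p,uv,z):
    o,d=ray(p,uv); return o+d*((z-o[2])/d[:,2:])
def save(n,im): cv2.imwrite('pics/'+n+'.png',cv2.cvtColor(np.ascontiguousarray(im),cv2.COLOR_RGB2BGR))
E
python3 - <<'E'
from h import *
a=snapshot('scene');b=snapshot('top')
save('s0',a['image']);save('t0',b['image'])
for n,p in(('scene',a),('top',b)):
    for q in ['paddle_grip','stub_end','post','rotator','head_face','lands','switch_tip','tip_box','buffer_bottle','tube_rack']:
        print(n,q,[(np.round(d['location']).tolist(),round(d['conf'],2),proj(p,d['location']).round().tolist()[0]) for d in place_of(p,q)][:4])
print(sense())
E
```

```text
pics
scene paddle_grip [([195.0, -353.0, 99.0], 0.77, [198.0, 179.0]), ([438.0, -290.0, 118.0], 0.76, [260.0, 221.0]), ([371.0, -516.0, 103.0], 0.6, [174.0, 250.0])]
scene stub_end [([366.0, -515.0, 2.0], 0.74, [183.0, 266.0])]
scene post [([436.0, -293.0, 0.0], 0.97, [263.0, 243.0])]
scene rotator [([608.0, 123.0, 3.0], 0.59, [409.0, 211.0])]
scene head_face [([591.0, 117.0, 205.0], 0.66, [414.0, 167.0])]
scene lands [([598.0, 117.0, 193.0], 0.84, [415.0, 171.0]), ([666.0, -399.0, -1.0], 0.27, [275.0, 326.0])]
scene switch_tip [([545.0, 275.0, 111.0], 0.58, [437.0, 153.0])]
scene tip_box [([377.0, -53.0, 2.0], 0.96, [318.0, 190.0])]
scene buffer_bottle [([767.0, -175.0, 2.0], 0.87, [366.0, 307.0]), ([438.0, -288.0, 120.0], 0.73, [260.0, 221.0])]
scene tube_rack []
top paddle_grip [([369.0, -516.0, 107.0], 0.9, [440.0, 223.0]), ([432.0, -288.0, 118.0], 0.78, [370.0, 202.0]), ([192.0, -351.0, 104.0], 0.62, [388.0, 278.0])]
top stub_end []
top post [([437.0, -292.0, 6.0], 0.88, [367.0, 202.0])]
top rotator [([616.0, 124.0, 3.0], 0.56, [248.0, 147.0]), ([762.0, -175.0, 3.0], 0.36, [335.
[... 419 characters left out ...]
36.0])]
{'time': 1.1, 'joint_pos': array([-7.67425961e+01,  7.46894777e+00,  8.52673946e+01,  1.48786416e-03,
        8.72607332e+01, -4.89019003e+00]), 'qd': array([-0.01025977, -0.07172848,  0.00377877,  0.01271865, -0.12497924,
       -0.04791175]), 'joint_efforts': array([ 5.54913258e-04, -5.69324577e+01, -5.00870848e+01, -1.75650547e-05,
        1.19316566e-03, -4.43686304e-05]), 'tool_pos': array([ 186.94116834, -570.14903843,  248.31925897]), 'tcp_rot': array([ 1.79996960e+02, -1.23146285e-03,  1.81475229e+01]), 'ft_force': array([ 0.07106896, -0.19359918,  0.25010076]), 'wrist_torque': array([ 0.03780736, -0.03212072, -0.03630375]), 'grip_force': 0.0, 'finger_gap': 84.98526519612396}
```

View both.

View pics/s0.png

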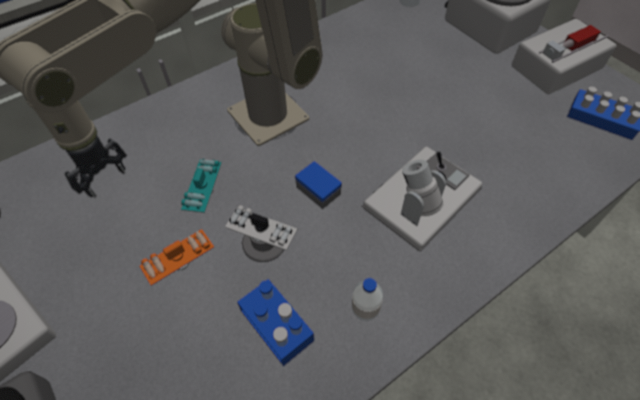

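View pics/t0.png

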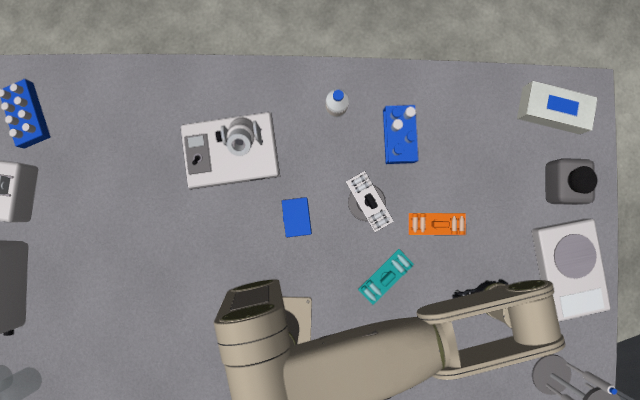

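```bash
python3 - <<'E'
from h import *
a=snapshot('scene');b=snapshot('top')
def axis(p,m,z):
    v,u=np.nonzero(m); P=onz(p,np.c_[u,v],z)[:,:2]; c=P.mean(0); w,V=np.linalg.eigh(np.cov((P-c).T)); 
    r=cv2.minAreaRect(P.astype(np.float32)); return c.round(1),np.degrees(np.arctan2(V[1,1],V[0,1])).round(1),np.sqrt(w).round(1),np.round(r[1],1),round(r[2],1),np.round(r[0],1)
for n,p in(('s',a),('t',b)):
    o=-np.array(p['R']).T@np.array(p['t']); print(n,'cam',o.round())
    for q,z,xy in (('paddle_grip',83,(434,-290)),('rotator',50,(610,120))):
        ds=trace(p,q)
        for d in ds:
            m=np.array(d['pixels']); print(n,q,round(d['conf'],2),m.sum(),axis(p,m,z))
    for q in ('switch_tip','head_face','switch'):
        print(n,q,[(np.round(d['location'],1).tolist(),round(d['conf'],2)) for d in place_of(p,q)])
def crop(p,X,h=34,s=8):
    u,v=proj(p,X)[0].astype(int); return cv2.resize(p['image'][v-h:v+h,u-h:u+h],None,fx=s*34/h*.55,fy=s*34/h*.55,interpolation=cv2.INTER_CUBIC)
im=np.vstack([np.hstack([crop(p,X) for X in ((434,-290,100),(590,125,205))]) for p in (a,b)])
print(im.shape); save('c1',cv2.convertScaleAbs(im,alpha=1.3))
E
```

```text
s cam [1083. -542. 1182.]
s paddle_grip 0.86 1278 (array([ 204.9, -353.2]), np.float64(135.5), array([21.2, 55.4]), array([ 80.4, 195.4]), 43.0, array([ 201.3, -348.9]))
s paddle_grip 0.73 1623 (array([ 434.1, -289.1]), np.float64(-149.2), array([22.2, 55.1]), array([194.3,  86.1]), 30.3, array([ 433.5, -291.2]))
s rotator 0.92 6722 (array([611. , 165.8]), np.float64(100.8), array([64.9, 94.2]), array([230.1, 337.2]), 9.2, array([604.7, 177.2]))
s rotator 0.48 1585 (array([ 415. , -281.6]), np.float64(-151.3), array([22.4, 57.3]), array([201.2,  84.1]), 28.2, array([ 413.6, -281.4]))
s rotator 0.41 1286 (array([580.4, 195.3]), np.float64(157.7), array([23.5, 54.6]), array([ 96.7, 201.4]), 69.6, array([583.5, 189.6]))
s switch_tip [([593.2, 117.6, 203.5], 0.73), ([438.5, -292.6, 1.3], 0.45), ([767.1, -178.0, -2.6], 0.17)]
s head_face [([591.1, 117.8, 204.2], 0.83)]Traceback (most recent call last):
  File "<stdin>", line 13, in <module>
ValueError: it knows: buffer_bottle, head_face, lands, paddle_grip, post, rotator, stub_end, switch_tip, tip_box, tube_rack
```

```bash
python3 - <<'E'
from h import *
a=snapshot('scene');b=snapshot('top')
def axis(p,m,z):
    v,u=np.nonzero(m); P=onz(p,np.c_[u,v],z)[:,:2]; c=P.mean(0); w,V=np.linalg.eigh(np.cov((P-c).T)); 
    r=cv2.minAreaRect(P.astype(np.float32)); return c.round(1),np.degrees(np.arctan2(V[1,1],V[0,1])).round(1),np.round(r[1],1),round(r[2],1),np.round(r[0],1)
for n,p in(('t',b),):
    o=-np.array(p['R']).T@np.array(p['t']); print(n,'cam',o.round())
    for q,z in (('paddle_grip',83),('rotator',50)):
        for d in trace(p,q):
            m=np.array(d['pixels']); print(n,q,round(d['conf'],2),m.sum(),axis(p,m,z))
    for q in ('switch_tip','head_face','paddle_grip'):
        print(n,q,[(np.round(d['location'],1).tolist(),round(d['conf'],2)) for d in place_of(p,q)])
def crop(p,X,h=34):
    u,v=proj(p,X)[0].astype(int); return cv2.resize(p['image'][v-h:v+h,u-h:u+h],(300,300),interpolation=cv2.INTER_CUBIC)
im=np.vstack([np.hstack([crop(p,X) for X in ((434,-290,100),(590,150,165))]) for p in (a,b)])
save('c1',cv2.convertScaleAbs(im,alpha=1.3)); np.savez('p0',**{k:np.array(b[k]) for k in('image','R','t','k1','intrinsics')})
np.savez('p0s',**{k:np.array(a[k]) for k in('image','R','t','k1','intrinsics')})
E
```

```text
t cam [ 383. -122. 1456.]
t paddle_grip 0.93 1313 (array([ 193.8, -347.2]), np.float64(135.6), array([ 73.3, 187.7]), 45.8, array([ 193.9, -346.7]))
t paddle_grip 0.89 1235 (array([ 368.6, -513. ]), np.float64(91.2), array([ 68.5, 188.5]), 1.1, array([ 368.3, -514.4]))
t paddle_grip 0.84 1301 (array([ 437.1, -289.7]), np.float64(-149.7), array([190.8,  73.6]), 30.9, array([ 436.9, -290.3]))
t rotator 0.83 6085 (array([597.3, 178.2]), np.float64(98.6), array([226.6, 316. ]), 9.4, array([597.3, 179.9]))
t switch_tip [([613.3, 123.6, 1.5], 0.54), ([544.4, 279.6, 111.6], 0.46)]
t head_face [([589.4, 123.5, 202.3], 0.96)]
t paddle_grip [([368.7, -516.4, 104.5], 0.7), ([189.6, -349.0, 100.0], 0.62)]
```

View pics/c1.png

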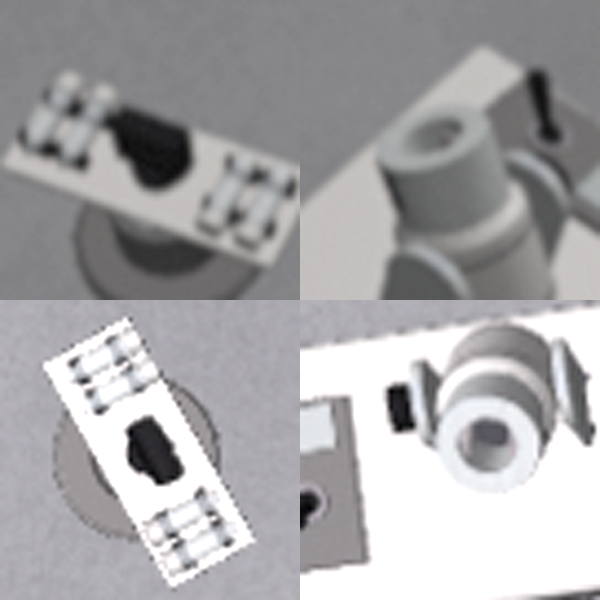

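Picture: the white plate with black wing standing on the grey post, scene (260,221) / top (370,202), is the paddle. Look-alikes are orange at top (440,223) and turquoise at top (386,278), both rejected. The leaning bore is at top (238,145), and the switch at top (195,158).

```bash
cat >> h.py <<'E'
yr=np.radians(9.3); xr=np.array([np.cos(yr),np.sin(yr),0]); yh=np.array([-np.sin(yr),np.cos(yr),0]); Z=np.array([0,0,1.])
t=np.radians(32); nh=-np.sin(t)*xr+np.cos(t)*Z; xh=np.cos(t)*xr+np.sin(t)*Z
def Rdown(yaw): return Ro.from_euler('xyz',[180,0,yaw],degrees=True).as_matrix()
def Rhead(a):  # tool x along paddle x at angle a from head x about nh
    x=np.cos(np.radians(a))*xh+np.sin(np.radians(a))*yh; return np.c_[x,np.cross(-nh,x),-nh]
def plan(P,R=None):
    s=sense(); R0=Ro.from_euler('xyz',s['tcp_rot'],degrees=True).as_matrix(); d=R0.T@(np.array(P)-s['tool_pos'])
    print('t',round(s['time'],2),'pos',s['tool_pos'].round(1),'rot',s['tcp_rot'].round(1),'j',s['joint_pos'].round(),'F',s['ft_force'].round(1),'M',s['wrist_torque'].round(2),'gap',round(s['finger_gap'],1),round(s['grip_force']))
    print('shift cm',(d/10).round(2),'len mm',np.linalg.norm(d).round(1),end=' ')
    if R is not None: r=Ro.from_matrix(R0.T@R).as_rotvec(); print('turn',r.round(3),'rows',np.ceil(np.linalg.norm(r)/.12))
    else: print()
E
python3 -c "
from h import *
plan([436,-290.5,220],Rdown(30.5))"
```

```text
t 1.75 pos [ 186.9 -570.1  248.3] rot [-180.    -0.    18.2] j [-77.   7.  85.   0.  87.  -5.] F [-0.2  0.2  0.3] M [ 0.02  0.02 -0.02] gap 85.4 0
shift cm [ 32.38 -18.81   2.83] len mm 375.5 turn [-0.    -0.    -0.216] rows 2.0
```

```bash
python3 -m handwheel '[[1,3.24,-1.88,0.28,0,0,0],[1,3.24,-1.88,0.28,0,0,0],[1,3.24,-1.88,0.28,0,0,0],[1,3.24,-1.88,0.28,0,0,0],[1,3.24,-1.88,0.28,0,0,0],[1,3.24,-1.88,0.28,0,0,0],[1,3.24,-1.88,0.28,0,0,0],[1,3.24,-1.88,0.28,0,0,0],[1,3.24,-1.88,0.28,0,0,0],[1,3.24,-1.88,0.28,0,0,0],[1,0,0,0,0,0,-0.108],[1,0,0,0,0,0,-0.108]]' 100
python3 -c "
from h import *
plan([436,-290.5,116],Rdown(30.5))"
```

```text
time: 2.75
tool_pos: [437.6, -288.4, 220.1]
tcp_rot: [-180.0, -0.0, 31.0]
ft_force: [-0.3, -0.8, -0.1]
finger_gap: 85.4
grip_force: 0.0
t 2.75 pos [ 437.6 -288.4  220.1] rot [-180.   -0.   31.] j [-39.  -3.  99.   0.  84.  20.] F [-0.3 -0.8 -0.1] M [-0.01 -0.03  0.02] gap 85.4 0
shift cm [-0.25  0.1  10.41] len mm 104.1 turn [-0.    -0.     0.009] rows 1.0
```

```bash
python3 -m handwheel '[[1,-0.1,0.05,2.6,0,0,0],[1,-0.1,0.05,2.6,0,0,0],[1,0,0,2.6,0,0,0],[1,0,0,2.0,0,0,0],[1,0,0,0.6,0,0,0],[-1,0,0,0,0,0,0],[-1,0,0,0,0,0,0],[-1,0,0,0,0,0,0],[-1,0,0,0,0,0,0],[-1,0,0,0,0,0,0],[-1,0,0,0,0,0,0],[-1,0,0,0,0,0,0]]' 100
python3 -c "
from h import *
plan([436,-290.5,270],Rdown(30.5))"
```

```text
time: 3.75
tool_pos: [435.6, -292.9, 117.6]
tcp_rot: [179.9, -0.0, 30.5]
ft_force: [-1.9, 1.5, 6.6]
finger_gap: 18.9
grip_force: 97.7
t 3.75 pos [ 435.6 -292.9  117.6] rot [179.9  -0.   30.5] j [-40.   2. 105.   0.  73.  20.] F [-1.9  1.5  6.6] M [ 0.18  0.15 -0.03] gap 18.9 98
shift cm [  0.16  -0.16 -15.24] len mm 152.4 turn [ 0.002 -0.001  0.   ] rows 1.0
```

```bash
python3 -m handwheel '[[-1,0,0,-2,0,0,0],[-1,0,0,-4,0,0,0],[-1,0,0,-4,0,0,0],[-1,0,0,-4,0,0,0],[-1,0,0,-4,0,0,0],[-1,0,0,0,0,0,0]]' 100
python3 - <<'E'
from h import *
H=np.array([590.5,120.5,205])
plan(H+nh*150,Rhead(0))
ims=[]
for f in('p0','p0s'):
    p=np.load(f+'.npz'); im=p['image']; u,v=proj(p,H)[0].astype(int)
    g=cv2.convertScaleAbs(im[v-20:v+20,u-20:u+20],alpha=1.6 if f=='p0s' else 1.0)
    g=cv2.resize(g,(400,400),interpolation=cv2.INTER_CUBIC)
    for a in range(0,360,6):
        for r,o,c in((36,0,(255,0,0)),(20,0,(0,255,0))):
            q=(proj(p,H+r*(np.cos(np.radians(a))*xh+np.sin(np.radians(a))*yh))[0]-[u-20,v-20]+.5)*10
            cv2.circle(g,tuple(int(x) for x in q),1,c,-1)
    for k,c in ((0,(255,0,255)),):
        q=[tuple(int(x) for x in (proj(p,H+s*xh)[0]-[u-20,v-20]+.5)*10) for s in(38,55)]; cv2.line(g,q[0],q[1],c,1)
    ims.append(g)
save('c2',np.hstack(ims))
E
```

```text
time: 4.25
tool_pos: [437.5, -294.5, 306.2]
tcp_rot: [179.3, -0.3, 30.5]
ft_force: [0.7, 0.2, -2.3]
finger_gap: 18.9
grip_force: 99.1
t 4.25 pos [ 437.5 -294.5  306.2] rot [179.3  -0.3  30.5] j [-40.  -6.  92.  -0.  92.  20.] F [ 0.7  0.2 -2.3] M [-0.08 -0.12 -0.01] gap 18.9 99
shift cm [ 26.86 -30.82  -2.87] len mm 409.8 turn [-0.092  0.545  0.364] rows 6.0
```

View pics/c2.png

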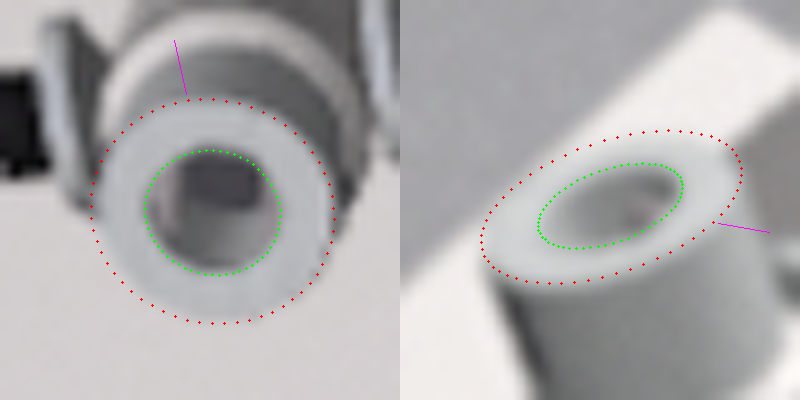

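Picture: both ellipses (r 36, r 20) lie within ~0.5 px of the true rim. In the top view the dark slot between the lands (180–265, 155–205) runs roughly along the slope line, so the angle should be near 0.

```bash
python3 -m handwheel '[[-1,2.44,-2.8,-0.26,0,0,0],[-1,2.44,-2.8,-0.26,0,0,0],[-1,2.44,-2.8,-0.26,0,0,0],[-1,2.44,-2.8,-0.26,0,0,0],[-1,2.44,-2.8,-0.26,0,0,0],[-1,2.44,-2.8,-0.26,0,0,0],[-1,2.44,-2.8,-0.26,0,0,0],[-1,2.44,-2.8,-0.26,0,0,0],[-1,2.44,-2.8,-0.26,0,0,0],[-1,2.44,-2.8,-0.26,0,0,0],[-1,2.44,-2.8,-0.26,0,0,0],[-1,0,0,0,-0.015,0.091,0.061]]' 100
python3 -m handwheel '[[-1,0,0,0,-0.015,0.091,0.061],[-1,0,0,0,-0.015,0.091,0.061],[-1,0,0,0,-0.015,0.091,0.061],[-1,0,0,0,-0.015,0.091,0.061],[-1,0,0,0,-0.015,0.091,0.061],[-1,0,0,0,0,0,0],[-1,0,0,0,0,0,0]]' 100
python3 - <<'E'
from h import *
from scipy.ndimage import map_coordinates, gaussian_filter
from scipy.optimize import minimize
H=np.array([590.5,120.5,205]); A=np.radians(np.arange(0,360,3))
P=[]
for f in('p0','p0s'):
    p=dict(np.load(f+'.npz')); P.append((p,gaussian_filter(p['image'].astype(float).mean(2),.6)))
def score(H,Ps):
    s=0
    for p,g in Ps:
        for r in(36,20):
            e=np.cos(A)[:,None]*xh+np.sin(A)[:,None]*yh
            a=proj(p,H+(r-2)*e);b=proj(p,H+(r+2)*e)
            d=map_coordinates(g,a[:,::-1].T,order=1)-map_coordinates(g,b[:,::-1].T,order=1)
            s+=np.clip(np.abs(d),0,25).mean()
    return s
G=np.arange(-5,5.1,.5)
for n,Ps in(('top',P[:1]),('scene',P[1:]),('both',P)):
    S=np.array([[score(H+[dx,dy,0],Ps) for dy in G] for dx in G]); i,j=np.unravel_index(S.argmax(),S.shape)
    print(n,G[i],G[j],S.max().round(1),S[10,10].round(1))
plan(H+nh*150,Rhead(0))
E
```

```text
time: 5.25
tool_pos: [510.5, 116.0, 318.8]
tcp_rot: [179.7, -4.7, 27.4]
ft_force: [-0.6, -0.6, -5.9]
finger_gap: 18.8
grip_force: 99.4
time: 5.83
tool_pos: [508.1, 109.2, 323.1]
tcp_rot: [-179.2, -31.3, 8.9]
ft_force: [-1.2, 0.0, -2.9]
finger_gap: 19.3
grip_force: 99.5
top 0.5 -2.0 42.3 41.6
scene 1.0 -0.5 24.3 23.8
both 1.0 -1.5 66.3 65.4
t 5.83 pos [508.1 109.2 323.1] rot [-179.2  -31.3    8.9] j [  4. -37. 120.   3.  66.  85.] F [-1.2  0.  -2.9] M [-0.11  0.61  0.05] gap 19.3 100
shift cm [ 0.78  0.2  -0.59] len mm 10.0 turn [-0.011  0.012 -0.006] rows 1.0
```

```bash
sed -i '$a H=np.array([591.2,119.2,205])' h.py; python3 -c "
from h import *
plan(H+nh*122,Rhead(0))"
```

```text
t 5.83 pos [508.1 109.2 323.1] rot [-179.2  -31.3    8.9] j [  4. -37. 120.   3.  66.  85.] F [-1.2  0.  -2.9] M [-0.11  0.61  0.05] gap 19.3 100
shift cm [0.86 0.37 2.23] len mm 24.2 turn [-0.011  0.012 -0.006] rows 1.0
```

```bash
python3 -m handwheel '[[-1,0.43,0.18,0.5,-0.011,0.012,-0.006],[-1,0.43,0.18,0.8,0,0,0],[-1,0,0,0.9,0,0,0],[-1,0,0,0,0,0,0],[-1,0,0,0,0,0,0]]' 100
python3 - <<'E'
from h import *
plan(H+nh*122,Rhead(0))
s=sense(); T=s['tool_pos']; R=Ro.from_euler('xyz',s['tcp_rot'],degrees=True).as_matrix()
A=np.radians(np.arange(0,360,4)); ims=[]
for n in('top','scene'):
    p=snapshot(n); im=p['image']; C=T+R[:,2]*75; u,v=proj(p,C)[0].astype(int); h=25
    g=cv2.resize(cv2.convertScaleAbs(im[v-h:v+h,u-h:u+h],alpha=1.0 if n=='top' else 1.6),(400,400),interpolation=cv2.INTER_CUBIC)
    def dot(X,c): 
        for q in (proj(p,X)-[u-h,v-h]+.5)*8: cv2.circle(g,tuple(int(x) for x in q),1,c,-1)
    e=np.cos(A)[:,None]*R[:,0]+np.sin(A)[:,None]*R[:,1]
    dot(T+R[:,2]*58+32*e,(255,0,0)); dot(T+R[:,2]*88+17*e,(0,0,255)); dot(T+R[:,2]*102+9*e,(255,255,0))
    dot(H+36*e,(0,255,0)); dot(H+20*e,(0,255,0)); ims.append(g)
save('c3',np.hstack(ims))
E
```

```text
time: 6.25
tool_pos: [529.3, 108.7, 309.6]
tcp_rot: [-180.0, -32.0, 9.2]
ft_force: [-0.5, -0.6, -3.8]
finger_gap: 19.0
grip_force: 99.6
t 6.25 pos [529.3 108.7 309.6] rot [-180.   -32.     9.2] j [  5. -34. 119.   3.  62.  85.] F [-0.5 -0.6 -3.8] M [-0.11  0.71  0.01] gap 19.0 100
shift cm [-0.22 -0.04 -0.01] len mm 2.2 turn [ 0.001  0.    -0.001] rows 1.0
```

View pics/c3.png

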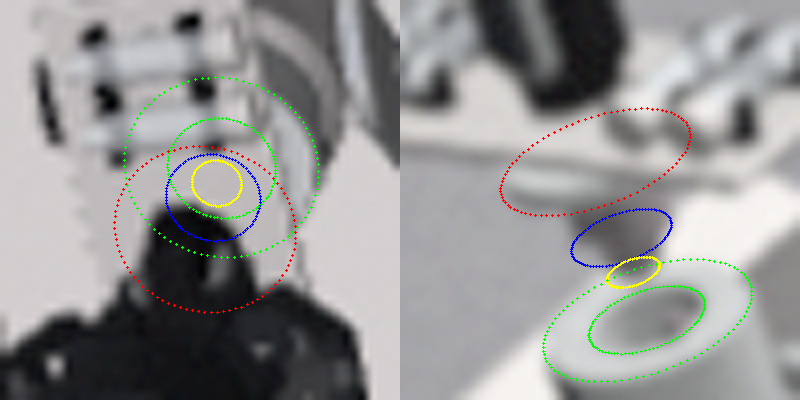

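Picture: the stub's nose hangs above the bore; predicted and seen outlines agree within ~0.5 px in the scene view (stub at (615,235), bore at (647,320)).

```bash
python3 -m handwheel '[[-1,-0.22,-0.04,0,0,0,0],[-1,0,0,0.8,0,0,0],[-1,0,0,0.8,0,0,0],[-1,0,0,0.8,0,0,0],[-1,0,0,0.6,0,0,0],[-1,0,0,0,0,0,0]]' 100
python3 -c "
from h import *
plan(H+nh*76,Rhead(0))"
```

```text
time: 6.85
tool_pos: [542.6, 111.3, 281.5]
tcp_rot: [-180.0, -32.0, 9.2]
ft_force: [-0.5, -0.1, -4.9]
finger_gap: 19.0
grip_force: 99.7
t 6.85 pos [542.6 111.3 281.5] rot [-180.   -32.     9.2] j [  5. -31. 120.   3.  58.  85.] F [-0.5 -0.1 -4.9] M [-0.08  0.68 -0.  ] gap 19.0 100
shift cm [0.12 0.01 1.5 ] len mm 15.1 turn [ 0.001 -0.    -0.002] rows 1.0
```

```bash
python3 -m handwheel '[[-1,0.1,0,0.3,0,0,0],[-1,0,0,0.4,0,0,0],[-1,0,0,0.4,0,0,0],[-1,0,0,0.2,0,0,0],[-1,0,0,0,0,0,0]]' 100
python3 -c "
from h import *
plan(H+nh*76,Rhead(0))"
```

```text
time: 7.27
tool_pos: [550.7, 112.6, 273.4]
tcp_rot: [-180.0, -32.2, 9.2]
ft_force: [-0.8, -0.5, -5.0]
finger_gap: 18.8
grip_force: 101.8
t 7.27 pos [550.7 112.6 273.4] rot [-180.   -32.2    9.2] j [  5. -29. 120.   3.  57.  85.] F [-0.8 -0.5 -5. ] M [-0.06  0.61  0.01] gap 18.8 102
shift cm [-0.15  0.    0.38] len mm 4.0 turn [ 0.001 -0.003 -0.002] rows 1.0
```

```bash
python3 -m handwheel '[[-1,-0.15,0,0.1,0,0,0],[-1,0,0,0.2,0,0,0],[-1,0,0,0.2,0,0,0],[-1,0,0,0,0,0,0]]' 100
python3 -c "
from h import *
plan(H+nh*76,Rhead(0))"
```

```text
time: 7.6
tool_pos: [551.9, 112.8, 268.1]
tcp_rot: [-180.0, -32.2, 9.2]
ft_force: [-4.6, -1.6, -5.1]
finger_gap: 18.8
grip_force: 103.0
t 7.6 pos [551.9 112.8 268.1] rot [-180.   -32.2    9.2] j [  5. -28. 120.   3.  56.  85.] F [-4.6 -1.6 -5.1] M [-0.66  2.51  0.41] gap 18.8 103
shift cm [ 0.03  0.   -0.14] len mm 1.4 turn [ 0.001 -0.003 -0.002] rows 1.0
```

```bash
cat >> h.py <<'E'
def st():
    s=sense(); F=s['ft_force']-[-.7,-.4,-4.8]; d=s['tool_pos']-H; B=np.c_[xh,yh,nh]; R=Ro.from_euler('xyz',s['tcp_rot'],degrees=True).as_matrix()
    rv=R.T@s['wrist_torque']
    print('t',round(s['time'],2),'pos xyz_h',(d@B).round(1),'F_h',(F@B).round(1),'Mtool',rv.round(2),'ang',np.degrees(np.arctan2(R[:,0]@yh,R[:,0]@xh)).round(1),'tilt err',(R[:,2]@B[:,:2]).round(4),'j6',s['joint_pos'][5].round(),'gap',s['finger_gap'].round(1))
E
python3 -m handwheel '[[-1,0,0,0.1,0,0,0],[-1,0,0,0,0,0,0]]'; python3 -c "
from h import *
st()"
```

```text
time: 7.77
tool_pos: [552.5, 112.9, 267.6]
tcp_rot: [-180.0, -32.2, 9.2]
ft_force: [-7.9, 1.7, -3.5]
finger_gap: 18.8
grip_force: 122.4Traceback (most recent call last):
  File "<string>", line 3, in <module>
    st()
    ~~^^
  File "h.py", line 32, in st
    print('t',round(s['time'],2),'pos xyz_h',(d@B).round(1),'F_h',(F@B).round(1),'Mtool',rv.round(2),'ang',np.degrees(np.arctan2(R[:,0]@yh,R[:,0]@xh)).round(1),'tilt err',(R[:,2]@B[:,:2]).round(4),'j6',s['joint_pos'][5].round(),'gap',s['finger_gap'].round(1))
                                                                                                                                                                                                                                          ^^^^^^^^^^^^^^^^^^^^^
AttributeError: 'float' object has no attribute 'round'
```

```bash
sed -i "s/s\['finger_gap'\].round(1)/round(float(s['finger_gap']),1)/" h.py; python3 -c "
from h import *
st()"
```

```text
t 7.77 pos xyz_h [-0.   0.  73.9] F_h [-5.   3.3  4.7] Mtool [ 0.49 -1.63 -0.18] ang -0.1 tilt err [ 0.0032 -0.0009] j6 85.0 gap 18.8
```

```bash
python3 -m handwheel '[[-1,-0.08,-0.03,0.0,0,0,0],[-1,0,0,0,0,0,0]]'>/dev/null; python3 -c "
from h import *
st()"; python3 -m handwheel '[[-1,0,0,0.03,0,0,-0.05],[-1,0,0,0,0,0,-0.05],[-1,0,0,0,0,0,0]]'>/dev/null; python3 -c "
from h import *
st()"; python3 -m handwheel '[[-1,0,0,0.03,0,0,-0.05],[-1,0,0,0,0,0,-0.05],[-1,0,0,0,0,0,0]]'>/dev/null; python3 -c "
from h import *
st()"
```

```text
t 7.93 pos xyz_h [-0.5  0.3 74.2] F_h [ 1.9 -2.3  0.2] Mtool [-0.08 -0.21  0.26] ang -0.1 tilt err [ 0.004  -0.0011] j6 85.0 gap 18.9
t 8.18 pos xyz_h [-0.8  0.5 73.9] F_h [1.3 0.5 2.2] Mtool [ 0.25 -0.73  0.07] ang 5.7 tilt err [ 0.0033 -0.0006] j6 79.0 gap 18.4
t 8.43 pos xyz_h [-0.3  0.7 73.8] F_h [0.7 2.1 3.5] Mtool [ 0.48 -0.83  0.08] ang 11.4 tilt err [ 0.0042 -0.0004] j6 73.0 gap 18.6
```

```bash
python3 -m handwheel '[[-1,0,-0.03,0.05,0,0,-0.05],[-1,0,0,0,0,0,-0.05],[-1,0,0,0,0,0,0]]'>/dev/null; python3 -c "
from h import *
st()"; python3 -m handwheel '[[-1,0,0,0.05,0,0,-0.05],[-1,0,0,0,0,0,-0.05],[-1,0,0,0,0,0,0]]'>/dev/null; python3 -c "
from h import *
st()"; python3 -m handwheel '[[-1,0,0,0.03,0,0,-0.05],[-1,0,0,0,0,0,-0.05],[-1,0,0,0,0,0,0]]'>/dev/null; python3 -c "
from h import *
st()"
```

```text
t 8.68 pos xyz_h [ 0.   1.  73.6] F_h [1.1 2.9 6.6] Mtool [ 0.77 -0.4   0.09] ang 17.1 tilt err [ 0.0049 -0.0002] j6 68.0 gap 18.8
t 8.93 pos xyz_h [ 0.1  1.3 73.3] F_h [1.4 5.1 9.5] Mtool [ 0.98 -0.37  0.09] ang 22.8 tilt err [0.0049 0.0001] j6 62.0 gap 18.8
t 9.18 pos xyz_h [-0.   1.5 73.3] F_h [-1.1  6.  15. ] Mtool [ 1.49 -0.53  0.1 ] ang 28.5 tilt err [0.0044 0.0007] j6 56.0 gap 18.9
```

```bash
python3 -m handwheel '[[-1,0,0,-0.05,0,0,-0.05],[-1,0,0,0,0,0,-0.05],[-1,0,0,0,0,0,0]]'>/dev/null; python3 -c "
from h import *
st()"; python3 -m handwheel '[[-1,0,0,0,0,0,-0.05],[-1,0,0,0,0,0,-0.05],[-1,0,0,0,0,0,0]]'>/dev/null; python3 -c "
from h import *
st()"; python3 -m handwheel '[[-1,0,0,0,0,0,-0.05],[-1,0,0,0,0,0,-0.05],[-1,0,0,0,0,0,0]]'>/dev/null; python3 -c "
from h import *
st()"
```

```text
t 9.43 pos xyz_h [ 0.1  1.5 73.9] F_h [-0.8  5.2 13.8] Mtool [ 1.47 -0.47  0.15] ang 34.2 tilt err [0.0047 0.0005] j6 51.0 gap 18.9
t 9.68 pos xyz_h [-0.2  1.7 73.9] F_h [-2.7  5.9 17.3] Mtool [ 1.88 -0.42  0.07] ang 39.9 tilt err [0.0039 0.0009] j6 45.0 gap 18.8
t 9.93 pos xyz_h [-0.4  1.8 73.9] F_h [-4.1  7.  19.4] Mtool [ 2.33 -0.43  0.1 ] ang 45.7 tilt err [0.0034 0.0011] j6 39.0 gap 18.4
```

```bash
python3 -m handwheel '[[-1,0,0,-0.3,0,0,0],[-1,0,0,0,0,0,0.1],[-1,0,0,0,0,0,0.1],[-1,0,0,0,0,0,0.1],[-1,0,0,0,0,0,0.1],[-1,0,0,0,0,0,0.1],[-1,0,0,0,0,0,0.1],[-1,0,0,0,0,0,0.1],[-1,0,0,0,0,0,0.1],[-1,0,0,0,0,0,0.1],[-1,0,0,0,0,0,0]]'>/dev/null; python3 -c "
from h import *
st()"
```

```text
t 10.85 pos xyz_h [-0.8  0.3 75.5] F_h [ 4.1 -0.1  0.5] Mtool [-0.03  0.15  0.09] ang -6.3 tilt err [ 0.0037 -0.0015] j6 91.0 gap 18.7
```

```bash
python3 -m handwheel '[[-1,0.04,0.0,0.2,0,0,0],[-1,0,0,0,0,0,0]]'>/dev/null; python3 -c "
from h import *
st()"; python3 -m handwheel '[[-1,0,0,0,0,0,0.05],[-1,0,0,0,0,0,0.05],[-1,0,0,0,0,0,0]]'>/dev/null; python3 -c "
from h import *
st()"; python3 -m handwheel '[[-1,0,0,0,0,0,0.05],[-1,0,0,0,0,0,0.05],[-1,0,0,0,0,0,0]]'>/dev/null; python3 -c "
from h import *
st()"; python3 -m handwheel '[[-1,0,0,0,0,0,0.05],[-1,0,0,0,0,0,0.05],[-1,0,0,0,0,0,0]]'>/dev/null; python3 -c "
from h import *
st()"
```

```text
t 11.02 pos xyz_h [-0.5  0.4 73.3] F_h [4.8 0.4 1.1] Mtool [-0.09  0.36  0.11] ang -5.7 tilt err [ 0.0034 -0.0013] j6 91.0 gap 18.4
t 11.27 pos xyz_h [-0.3  0.5 73.6] F_h [ 4.1 -0.2  1.3] Mtool [-0.2   0.17  0.03] ang -11.6 tilt err [ 0.0036 -0.0011] j6 96.0 gap 18.9
t 11.52 pos xyz_h [-0.3  0.4 73.6] F_h [ 1.7  0.3 -1.3] Mtool [-0.19 -0.64 -0.08] ang -17.3 tilt err [ 0.0036 -0.0012] j6 102.0 gap 18.8
t 11.77 pos xyz_h [-0.4  0.4 73.6] F_h [ 2.1 -0.7 -1.2] Mtool [-0.41 -0.41 -0.03] ang -23.0 tilt err [ 0.0035 -0.0014] j6 108.0 gap 18.8
```

```bash
python3 -m handwheel '[[-1,0,0,0.1,0,0,0],[-1,0,0,0.1,0,0,0],[-1,0,0,0,0,0,0]]'>/dev/null; python3 -c "
from h import *
st()"
```

```text
t 12.02 pos xyz_h [-0.3  0.3 71.5] F_h [ 3.  -1.9 -0.7] Mtool [-0.66 -0.03 -0.1 ] ang -22.9 tilt err [ 0.0038 -0.0015] j6 108.0 gap 19.0
```

```bash
python3 -m handwheel '[[-1,0,0,0.1,0,0,0],[-1,0,0,0.1,0,0,0],[-1,0,0,0,0,0,0]]'>/dev/null; python3 -c "
from h import *
st()"
```

```text
t 12.27 pos xyz_h [-0.2  0.3 69.6] F_h [ 4.9 -4.1  0.2] Mtool [-0.74  0.54  0.07] ang -23.0 tilt err [ 0.0039 -0.0014] j6 108.0 gap 18.6
```

```bash
python3 -m handwheel '[[-1,0.06,0.03,0.1,0,0,0],[-1,0,0,0.15,0,0,0],[-1,0,0,0.15,0,0,0],[-1,0,0,0,0,0,0]]'>/dev/null; python3 -c "
from h import *
st()"
```

```text
t 12.6 pos xyz_h [ 0.4 -0.1 65.6] F_h [ 5.2 -2.9  0.9] Mtool [-0.75  0.62  0.01] ang -23.0 tilt err [ 0.0042 -0.0012] j6 108.0 gap 18.5
```

```bash
python3 -m handwheel '[[-1,0.04,0.02,0.15,0,0,0],[-1,0.03,0,0.2,0,0,0],[-1,0,0,0.2,0,0,0],[-1,0,0,0,0,0,0]]'>/dev/null; python3 -c "
from h import *
st()"
```

```text
t 12.93 pos xyz_h [ 2.1 -0.6 61.1] F_h [ 2.8 -3.4 11.5] Mtool [-0.92 -0.25 -0.03] ang -23.0 tilt err [ 0.0057 -0.0013] j6 108.0 gap 18.7
```

```bash
python3 -m handwheel '[[-1,0.03,0.02,0.1,0,0,0],[-1,0,0,0.1,0,0,0],[-1,0,0,0,0,0,0]]'>/dev/null; python3 -c "
from h import *
st()"
```

```text
t 13.18 pos xyz_h [ 3.5 -1.  60.1] F_h [ 4.5 -4.5 19.4] Mtool [-1.13 -0.05  0.14] ang -23.0 tilt err [ 0.0077 -0.0016] j6 108.0 gap 18.5
```

```bash
python3 -m handwheel '[[-1,-0.2,-0.03,-0.1,0,0,0],[-1,0,0,0,0,0,0]]'>/dev/null; python3 - <<'E'
from h import *
st()
s=sense(); T=s['tool_pos']; R=Ro.from_euler('xyz',s['tcp_rot'],degrees=True).as_matrix()
A=np.radians(np.arange(0,360,4)); ims=[]
for n in('top','scene'):
    p=snapshot(n); im=p['image']; C=T+R[:,2]*50; u,v=proj(p,C)[0].astype(int); h=25
    g=cv2.resize(cv2.convertScaleAbs(im[v-h:v+h,u-h:u+h],alpha=1.0 if n=='top' else 1.6),(400,400),interpolation=cv2.INTER_CUBIC)
    def dot(X,c): 
        for q in (proj(p,X)-[u-h,v-h]+.5)*8: cv2.circle(g,tuple(int(x) for x in q),1,c,-1)
    e=np.cos(A)[:,None]*R[:,0]+np.sin(A)[:,None]*R[:,1]
    dot(T+R[:,2]*58+32*e,(255,0,0)); dot(H+36*e,(0,255,0)); ims.append(g)
save('c4',np.hstack(ims))
E
```

```text
t 13.35 pos xyz_h [ 2.1 -0.3 61. ] F_h [ 6.3 -6.4  9.3] Mtool [-1.28  0.83 -0.04] ang -23.0 tilt err [ 0.009  -0.0025] j6 108.0 gap 18.6
```

View pics/c4.png

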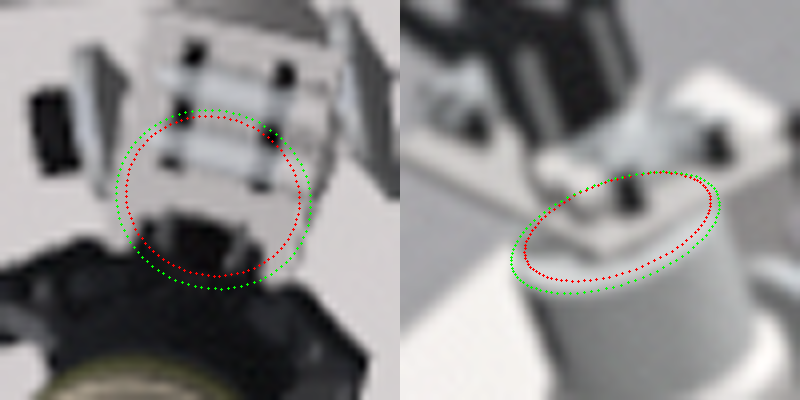

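Picture: the stub is in the bore; the flange sits just over the spindle's face (scene (615,235)) but seems a few mm off. I'll lighten the grip so the paddle can align itself.

```bash
python3 -m handwheel '[[-1,0,0,0,0,0,0],[-1,0,0,0,0,0,0],[-1,0,0,0,0,0,0]]' 20 >/dev/null; python3 -c "
from h import *
st()"; python3 -m handwheel '[[-1,0,0,0,0,0,0.05],[-1,0,0,0,0,0,0],[-1,0,0,0.05,0,0,0],[-1,0,0,0.0,0,0,0]]' >/dev/null; python3 -c "
from h import *
st()"
```

```text
t 13.7 pos xyz_h [ 2.1 -0.4 60.9] F_h [ 7.4 -6.   9.3] Mtool [-1.16  0.84 -0.06] ang -23.0 tilt err [ 0.0089 -0.0024] j6 108.0 gap 18.9
t 14.03 pos xyz_h [ 2.3 -0.8 60.7] F_h [ 6.3 -8.7 16.1] Mtool [-1.69  0.72 -0.08] ang -25.9 tilt err [ 0.0089 -0.0033] j6 111.0 gap 18.8
```

```bash
python3 -m handwheel '[[-1,0.05,0.1,-0.1,0,0,0],[-1,0,0,0,0,0,-0.05],[-1,0,0,0,0,0,0]]' 20 >/dev/null; python3 -c "
from h import *
st();print(sense()['grip_force'])"; python3 -m handwheel '[[-1,0,0,0,0,0,-0.05],[-1,0,0,0,0,0,0],[-1,0,0,0.1,0,0,0],[-1,0,0,0.0,0,0,0]]' >/dev/null; python3 -c "
from h import *
st()"
```

```text
t 14.28 pos xyz_h [ 1.9 -0.9 61.1] F_h [ 7.3 -2.6  7.9] Mtool [-0.44  0.68 -0.09] ang -22.9 tilt err [ 0.0086 -0.0012] j6 107.0 gap 19.1
109.55880270455964
t 14.62 pos xyz_h [ 2.5 -0.8 60.6] F_h [ 8.  -3.5 14.3] Mtool [-0.45  0.73  0.09] ang -20.2 tilt err [ 0.0094 -0.0012] j6 105.0 gap 18.7
```

```bash
python3 -m handwheel '[[-0.3,0,0,-0.05,0,0,0],[-0.3,0,0,0,0,0,0],[-0.3,0,0,0,0,0,0],[-0.3,0,0,0,0,0,0]]' 25 ; python3 - <<'E'
from h import *
st()
for n in('top','scene'):
    p=snapshot(n)
    for d in place_of(p,'paddle_grip')[:3]:
        print(n,round(d['conf'],2),((np.array(d['location'])-H)@np.c_[xh,yh,nh]).round(1))
E
```

```text
time: 14.95
tool_pos: [559.2, 113.6, 253.8]
tcp_rot: [-167.8, -29.9, -14.1]
ft_force: [-0.3, 0.8, 0.1]
finger_gap: 29.9
grip_force: 0.0
t 14.95 pos xyz_h [-1.7 -0.3 58.6] F_h [3.1 1.1 3.8] Mtool [-0.06 -0.24 -0.02] ang -20.2 tilt err [ 0.002  -0.0002] j6 105.0 gap 29.9
top 0.97 [-8.2  0.5 60.9]
top 0.79 [-451.2 -396.6  164.5]
top 0.73 [-327.2 -589.7   87. ]
scene 0.95 [-459.  -399.7  157.6]
scene 0.93 [-0.9  2.8 56.9]
scene 0.81 [-325.6 -590.3   84.5]
```

```bash
python3 -m handwheel '[[-0.3,0.35,0.1,-0.1,0,0,0],[-1,0,0,0,0,0,0],[-1,0,0,0,0,0,0],[-1,0,0,0,0,0,0],[-1,0,0,0,0,0,0],[-1,0,0,0,0,0,0]]' 40 >/dev/null; python3 -c "
from h import *
st();print(sense()['grip_force'])"; python3 -m handwheel '[[-1,0,0,0.1,0,0,0],[-1,0,0,0.1,0,0,0],[-1,0,0,0.0,0,0,0]]' >/dev/null; python3 -c "
from h import *
st()"
```

```text
t 15.65 pos xyz_h [ 2.7 -2.9 60.5] F_h [5.  1.6 3.8] Mtool [0.11 0.24 0.05] ang -20.2 tilt err [ 0.0048 -0.001 ] j6 104.0 gap 19.6
41.27618730068207
t 15.9 pos xyz_h [ 3.  -2.9 60.3] F_h [-7.6  0.8 35.1] Mtool [-0.72 -1.89  0.04] ang -20.1 tilt err [ 0.0038 -0.0012] j6 104.0 gap 19.4
```

```bash
python3 -m handwheel '[[-1,0,0,-0.2,0,0,0],[0.6,0,0,0,0,0,0],[0.6,0,0,0,0,0,0],[0.6,0,0,0,0,0,0],[0.6,0,0,-3,0,0,0],[0.6,0,0,-4,0,0,0],[0.6,0,0,-4,0,0,0],[0.6,0,0,-4,0,0,0],[0.6,0,0,-1,0,0,0]]' >/dev/null; python3 - <<'E'
from h import *
st()
A=np.radians(np.arange(0,360,4)); ims=[]
for n in('top','scene'):
    p=snapshot(n); np.savez('p1'+n[0],**{k:np.array(p[k]) for k in('image','R','t','k1','intrinsics')}); im=p['image']; u,v=proj(p,H+nh*20)[0].astype(int); h=28
    g=cv2.resize(cv2.convertScaleAbs(im[v-h:v+h,u-h:u+h],alpha=1.0 if n=='top' else 1.6),(400,400),interpolation=cv2.INTER_CUBIC)
    def dot(X,c): 
        for q in (proj(p,X)-[u-h,v-h]+.5)*400/56: cv2.circle(g,tuple(int(x) for x in q),1,c,-1)
    a=np.radians(-20); ex=np.cos(a)*xh+np.sin(a)*yh; ey=np.cross(nh,ex)
    for k,c in((0,(255,0,0)),(4,(0,0,255))):
        dot(np.array([H+nh*(26+k)+i*ex+j*ey for i,j in [(i,s*36) for i in range(-95,96,6) for s in(-1,1)]+[(s*95,j) for j in range(-36,37,6) for s in(-1,1)]]),c)
    ims.append(g)
    for d in place_of(p,'paddle_grip')[:3]:
        print(n,round(d['conf'],2),((np.array(d['location'])-H)@np.c_[xh,yh,nh]).round(1))
save('c5',np.hstack(ims))
E
```

```text
t 16.65 pos xyz_h [  5.   -2.8 227. ] F_h [ 4.1 -0.4  4.9] Mtool [-0.05 -0.17  0.02] ang -20.1 tilt err [ 0.0126 -0.0017] j6 104.0 gap 68.2
top 0.81 [-6.7  0.2 62.1]
top 0.71 [-454.7 -396.9  161.7]
top 0.7 [-325.4 -591.1   85.9]
scene 0.93 [-329.2 -588.    83.6]
scene 0.8 [-454.2 -399.6  159. ]
scene 0.61 [-0.1  1.1 60.1]
```

View pics/c5.png

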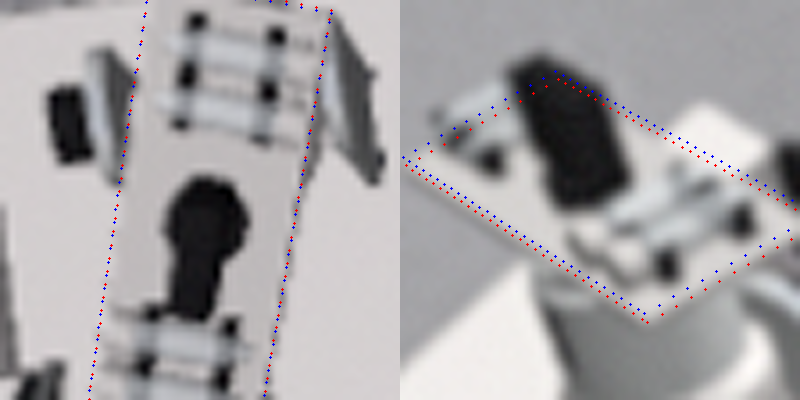

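```bash
python3 -m handwheel '[[-1,-0.2,-0.1,3,0,0,0],[-1,0,0,3,0,0,0],[-1,0,0,3,0,0,0],[-1,0,0,2,0,0,0],[-1,0,0,0.5,0,0,0],[-1,0,0,0,0,0,0],[-1,0,0,0,0,0,0],[-1,0,0,0,0,0,0]]' >/dev/null; python3 -c "
from h import *
st()"; python3 -m handwheel '[[-1,0,0,0.3,0,0,0],[-1,0,0,0.2,0,0,0],[-1,0,0,0,0,0,0]]' >/dev/null; python3 -c "
from h import *
st()"
```

```text
t 17.52 pos xyz_h [  1.2  -1.2 106.1] F_h [ 3.2 -0.7  3.8] Mtool [-0.11 -0.29  0.02] ang -20.2 tilt err [ 0.0048 -0.001 ] j6 105.0 gap -0.3
t 17.77 pos xyz_h [  0.9  -1.3 100.6] F_h [2.9 0.5 4.2] Mtool [-0.07 -0.27  0.02] ang -20.2 tilt err [ 0.0047 -0.0011] j6 105.0 gap -0.2
```

```bash
python3 -m handwheel '[[-1,0,0,0.15,0,0,0],[-1,0,0,0,0,0,0]]' >/dev/null; python3 -c "
from h import *
st()"; python3 -m handwheel '[[-1,0,0,0.15,0,0,0],[-1,0,0,0,0,0,0]]' >/dev/null; python3 -c "
from h import *
st()"; python3 -m handwheel '[[-1,0,0,0.15,0,0,0],[-1,0,0,0,0,0,0]]' >/dev/null; python3 -c "
from h import *
st()"
```

```text
t 17.93 pos xyz_h [ 0.5 -1.3 98.7] F_h [3.3 0.5 3.8] Mtool [-0.05 -0.27  0.03] ang -20.2 tilt err [ 0.0038 -0.001 ] j6 105.0 gap 0.2
t 18.1 pos xyz_h [ 0.3 -1.3 97. ] F_h [2.5 0.9 3.6] Mtool [-0.03 -0.24 -0.01] ang -20.2 tilt err [ 0.0034 -0.001 ] j6 105.0 gap -0.3
t 18.27 pos xyz_h [ 0.6 -1.2 95.6] F_h [3.2 0.3 3.4] Mtool [-0.07 -0.2  -0.01] ang -20.2 tilt err [ 0.0038 -0.001 ] j6 105.0 gap -0.0
```

```bash
python3 -m handwheel '[[-1,0,0,0.1,0,0,0],[-1,0,0,0,0,0,0]]' >/dev/null; python3 -c "
from h import *
st()"; python3 -m handwheel '[[-1,0,0,0.1,0,0,0],[-1,0,0,0,0,0,0]]' >/dev/null; python3 -c "
from h import *
st()"; python3 -m handwheel '[[-1,0,0,0.1,0,0,0],[-1,0,0,0,0,0,0]]' >/dev/null; python3 -c "
from h import *
st()"
```

```text
t 18.43 pos xyz_h [ 0.7 -1.2 95.5] F_h [-1.7 -0.1 15.1] Mtool [-0.36 -1.04 -0.03] ang -20.2 tilt err [ 0.0034 -0.001 ] j6 105.0 gap -0.1
t 18.6 pos xyz_h [ 1.  -1.2 95.4] F_h [-6.8 -0.3 29.1] Mtool [-0.75 -1.94  0.02] ang -20.1 tilt err [ 0.0033 -0.0011] j6 105.0 gap -0.1
t 18.77 pos xyz_h [ 1.2 -1.2 95.4] F_h [-12.8  -0.1  40.6] Mtool [-1.07 -2.88  0.01] ang -20.1 tilt err [ 0.0033 -0.0012] j6 105.0 gap -0.2
```

```bash
python3 -m handwheel '[[-1,0,0,-0.3,0,0,0],[-1,0,0,-0.4,0,0,0]]' >/dev/null; python3 - <<'E'
from h import *
from scipy.ndimage import map_coordinates, gaussian_filter
st()
P=[]
for f in('p1t','p1s'):
    p=dict(np.load(f+'.npz')); P.append((p,gaussian_filter(p['image'].astype(float),(.6,.6,0)).mean(2)))
def frame(a): 
    a=np.radians(a); ex=np.cos(a)*xh+np.sin(a)*yh; return ex,np.cross(nh,ex)
# score: gradient across outlines of plate underside (near edges, scene) and whole outline top
def score(x,y,k,a,Ps):
    ex,ey=frame(a); s=0
    for i,(p,g) in Ps:
        edges=[(+1,0),(-1,0),(0,1),(0,-1)]
        for sx,sy in edges:
            L=np.linspace(-1,1,40)
            # outer side silhouettes: underside for edges facing camera, top face otherwise
            o=-p['R'].T@p['t']; nrm=sx*ex+sy*ey; facing=(o-H)@nrm>0; z=20 if facing else 26
            def pts(m): return np.array([H+x*xh+y*yh+nh*(z+k)+((sx*(95+m) if sx else l*80)*ex+(sy*(36+m) if sy else l*85)*ey) for l in L])
            A=proj(p,pts(-2)); B=proj(p,pts(2))
            d=map_coordinates(g,A[:,::-1].T,order=1)-map_coordinates(g,B[:,::-1].T,order=1)
            s+=np.clip(np.abs(d),0,40).mean()
    return s
from scipy.optimize import differential_evolution as DE
for name,Ps in(('both',list(enumerate(P))),('scene',[(1,P[1])]),('top',[(0,P[0])])):
    r=DE(lambda q:-score(*q,Ps),[(-6,6),(-6,6),(-4,8),(-30,-12)],seed=1,maxiter=40,popsize=10); print(name,r.x.round(1),round(r.fun,1))
for k in(-2,-1,0,1,2,3,4,5): 
    r=DE(lambda q:-score(q[0],q[1],k,q[2],list(enumerate(P))),[(-6,6),(-6,6),(-30,-12)],seed=1,maxiter=15,popsize=8); print(k,r.x.round(1),round(r.fun,1))
p=P[1][0]; X=H+nh*15; u,v=proj(p,X)[0].astype(int)
g=cv2.resize(cv2.convertScaleAbs(p['image'][v-14:v+22,u-26:u+26],alpha=1.7),(780,540),interpolation=cv2.INTER_CUBIC); save('c6',g)
E
```

```text
t 18.93 pos xyz_h [  0.5  -1.2 100. ] F_h [3.  0.4 3.8] Mtool [-0.09 -0.2   0.01] ang -20.2 tilt err [ 0.0037 -0.001 ] j6 105.0 gap -0.1
both [ -2.5  -0.3   6.  -18.3] -107.4
scene [ -4.8   4.4   1.6 -20.5] -40.1
top [ -6.    0.7  -0.9 -17.5] -76.0
-2 [ -6.    1.  -17.3] -103.4
-1 [ -6.    0.9 -17.4] -104.3
0 [ -5.7   0.7 -17.4] -104.7
1 [ -5.1   0.5 -17.4] -105.1
2 [ -4.5   0.3 -17.6] -105.1
3 [ -4.1   0.3 -17.8] -105.8
4 [ -3.6   0.2 -18.2] -106.5
5 [ -3.1  -0.1 -18.1] -107.2
```

View pics/c6.png

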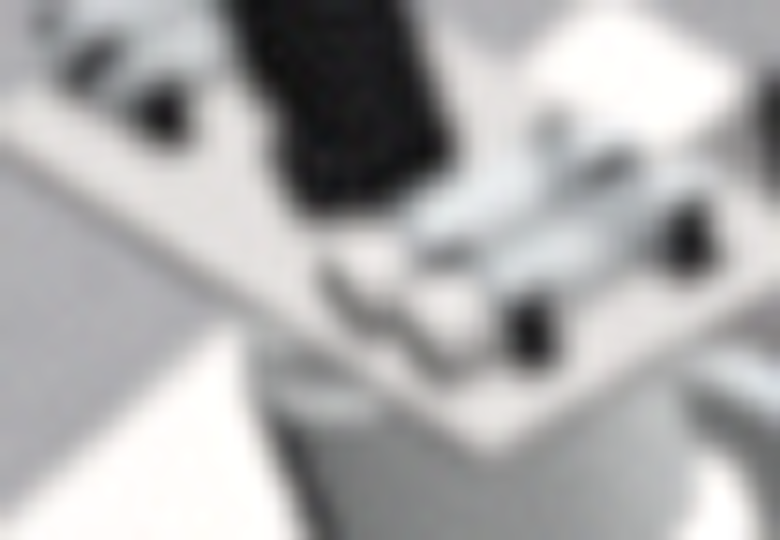

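Picture: the plate sits close over the spindle; near corner at (490,450), light rim of the face at (330,400). The gap isn't resolvable, so I'll check mechanically with an 18 mm travel from the lands.

```bash
python3 -m handwheel '[[0,0,0,0,0,0,0],[0,0,0,0,0,0,0],[0,0,0,0,0,0,0],[0,0,0,1.5,0,0,0],[0,0,0,1.5,0,0,0],[0,0,0,1.1,0,0,0],[0,0,0,0,0,0,0],[-1,0,0,0,0,0,0],[-1,0,0,0,0,0,0],[-1,0,0,0,0,0,0],[-1,0,0,0,0,0,0]]' 60 >/dev/null; python3 -c "
from h import *
st();print(sense()['grip_force'])"; python3 -m handwheel '[[-1,0,0,0.06,0,0,0],[-1,0,0,0,0,0,0]]' >/dev/null; python3 -c "
from h import *
st()"
```

```text
t 19.85 pos xyz_h [ 0.7 -1.3 59. ] F_h [ 2.6 -1.1  1.9] Mtool [-0.25 -0.41 -0.02] ang -20.2 tilt err [ 0.0037 -0.0011] j6 105.0 gap 19.7
59.57116484642029
t 20.02 pos xyz_h [ 0.7 -1.4 58.9] F_h [-1.8 -2.  12.5] Mtool [-0.48 -1.11 -0.03] ang -20.2 tilt err [ 0.0034 -0.0012] j6 105.0 gap 19.6
```

```bash
python3 -m handwheel '[[-1,0,0,-0.5,0,0,0],[-1,0,0,-0.7,0,0,0],[-1,0,0,-0.8,0,0,0],[-1,0,0,0,0,0,-0.1],[-1,0,0,0,0,0,-0.1],[-1,0,0,0,0,0,-0.1],[-1,0,0,0,0,0,-0.1],[-1,0,0,0,0,0,0]]' >/dev/null; python3 -c "
from h import *
st()"; python3 -m handwheel '[[-1,0,0,0.1,0,0,0],[-1,0,0,0.1,0,0,0],[-1,0,0,0,0,0,0]]' >/dev/null; python3 -c "
from h import *
st()"
```

```text
t 20.68 pos xyz_h [ 0.9 -0.8 78.9] F_h [3.2 1.1 1.7] Mtool [ 0.15 -0.33  0.05] ang 3.0 tilt err [ 0.0044 -0.0002] j6 82.0 gap 19.6
t 20.93 pos xyz_h [ 1.  -1.1 76.5] F_h [3.3 1.9 4.8] Mtool [ 0.39 -0.17 -0.04] ang 2.6 tilt err [ 0.0044 -0.0007] j6 82.0 gap 19.3
```

```bash
python3 -m handwheel '[[-1,0,0,0.05,0,0,0],[-1,0,0,0,0,0,0]]' >/dev/null; python3 -c "
from h import *
st()"; python3 -m handwheel '[[-1,0,0,0.05,0,0,0],[-1,0,0,0,0,0,0]]' >/dev/null; python3 -c "
from h import *
st()"
```

```text
t 21.1 pos xyz_h [ 1.1 -1.1 76.1] F_h [3.  2.3 8.4] Mtool [ 0.45 -0.28  0.02] ang 2.7 tilt err [ 0.0044 -0.0008] j6 82.0 gap 19.5
t 21.27 pos xyz_h [ 1.3 -1.1 75.8] F_h [ 0.6  1.7 11.5] Mtool [ 0.43 -0.77 -0.02] ang 2.7 tilt err [ 0.0047 -0.0008] j6 82.0 gap 19.1
```

The travel from the lands is about 17.5 mm, so the earlier seat was home. I'll re-seat it.

```bash
python3 -m handwheel '[[-1,0,0,-0.2,0,0,0],[-1,0,0,0,0,0,0.1],[-1,0,0,0,0,0,0.1],[-1,0,0,0,0,0,0.1],[-1,0,0,0,0,0,0.1],[-1,0,0,0.3,0,0,0],[-1,0,0,0.3,0,0,0],[-1,0,0,0.3,0,0,0],[-1,0,0,0.3,0,0,0],[-1,0,0,0,0,0,0]]' >/dev/null; python3 -c "
from h import *
st()"
```

```text
t 22.1 pos xyz_h [ 0.3 -1.4 64.3] F_h [ 6.4 -0.9 -2.9] Mtool [-0.03  0.28 -0.02] ang -20.1 tilt err [ 0.0032 -0.0012] j6 105.0 gap 19.2
```

```bash
python3 -m handwheel '[[-1,0.05,0,0.2,0,0,0],[-1,0,0,0.2,0,0,0],[-1,0,0,0,0,0,0]]' >/dev/null; python3 -c "
from h import *
st()"; python3 -m handwheel '[[-1,0,0,0.1,0,0,0],[-1,0,0,0.05,0,0,0],[-1,0,0,0,0,0,0]]' >/dev/null; python3 -c "
from h import *
st()";  python3 -m handwheel '[[-1,0,0,0.08,0,0,0],[-1,0,0,0,0,0,0]]' >/dev/null; python3 -c "
from h import *
st()"
```

```text
t 22.35 pos xyz_h [ 0.5 -1.4 60.5] F_h [ 3.6  0.8 -0.2] Mtool [-0.11 -0.11  0.06] ang -20.1 tilt err [ 0.0025 -0.0009] j6 105.0 gap 19.1
t 22.6 pos xyz_h [ 0.6 -1.4 59.3] F_h [ 2.   0.5 -1.5] Mtool [-0.21 -0.28 -0.03] ang -20.2 tilt err [ 0.0027 -0.0008] j6 105.0 gap 19.1
t 22.77 pos xyz_h [ 0.8 -1.4 59. ] F_h [ 0.2 -1.3  7.2] Mtool [-0.45 -0.69 -0.03] ang -20.2 tilt err [ 0.0027 -0.001 ] j6 105.0 gap 19.5
```

```bash
python3 -m handwheel '[[0.2,0,0,-0.04,0,0,0],[0.2,0,0,0,0,0,0],[0.2,0,0,0,0,0,0],[0.2,0,0,0,0,0,0],[0.2,0,0,-2,0,0,0],[0.2,0,0,-4,0,0,0],[0.2,0,0,-4,0,0,0],[-1,0,0,-4,0,0,0],[-1,0,0,-2,0,0,0],[-1,0,0,0,0,0,0]]' >/dev/null; python3 - <<'E'
from h import *
st(); plan([500,270,230],Rdown(9.3))
p=snapshot('scene'); print([((np.array(d['location'])-H)@np.c_[xh,yh,nh]).round(1) for d in place_of(p,'paddle_grip')])
for n in('scene','top'):
    p=snapshot(n); print([(np.round(d['location'],1),round(d['conf'],2)) for d in place_of(p,'switch_tip')[:2]])
E
```

```text
t 23.6 pos xyz_h [  4.7  -1.3 225.8] F_h [ 4.  -0.8  3.6] Mtool [-0.08 -0.23 -0.01] ang -20.1 tilt err [ 0.0146 -0.0018] j6 104.0 gap 15.3
t 23.6 pos [477.3  99.2 399. ] rot [-167.6  -30.6  -14.3] j [  4. -43. 116.   3.  74. 104.] F [ 0.9 -0.9  0.3] M [-0.04  0.24  0.01] gap 15.3 0
shift cm [-10.34 -13.8   16.88] len mm 241.3 turn [-0.099 -0.567 -0.342] rows 6.0
[array([-324.9, -586.1,   85.3]), array([-2.4, -0.1, 58. ]), array([-451.6, -404. ,  157.6])]
[(array([541.9, 276.6, 114.9]), 0.44)]
[(array([540.3, 279.9, 110.8]), 0.6)]
```

```bash
python3 -m handwheel '[[-1,0,0,0,-0.0165,-0.0945,-0.057],[-1,0,0,0,-0.0165,-0.0945,-0.057],[-1,0,0,0,-0.0165,-0.0945,-0.057],[-1,0,0,0,-0.0165,-0.0945,-0.057],[-1,0,0,0,-0.0165,-0.0945,-0.057],[-1,0,0,0,-0.0165,-0.0945,-0.057],[-1,0,0,0,0,0,0]]' >/dev/null; python3 - <<'E'
from h import *
plan([495,270,230],Rdown(9.3))
E
```

```text
t 24.48 pos [478.2  99.4 385.8] rot [-179.9    1.4    9.5] j [  6.  -9.  88.  -0. 103.  86.] F [ 1.   0.8 -1.4] M [ 0.   -0.06  0.01] gap -0.0 0
shift cm [  4.85 -16.53  15.48] len mm 231.6 turn [-0.001  0.025  0.003] rows 1.0
```

```bash
python3 -m handwheel '[[-1,0.9,-3.3,0,0,0.025,0],[-1,1,-3.3,0,0,0,0],[-1,1,-3.3,0,0,0,0],[-1,1,-3.3,0,0,0,0],[-1,1,-3.3,0,0,0,0],[-1,0,0,4,0,0,0],[-1,0,0,4,0,0,0],[-1,0,0,4,0,0,0],[-1,0,0,3.5,0,0,0],[-1,0,0,0,0,0,0]]' >/dev/null; python3 - <<'E'
from h import *
plan([495,269,103],Rdown(9.3))
E
```

```text
t 25.32 pos [496.4 268.7 226.9] rot [ 1.799e+02 -1.000e-01  9.200e+00] j [ 23.   3.  93.  -0.  85. 104.] F [-0.6 -0.6 -1.5] M [-0.    0.05  0.03] gap 0.2 0
shift cm [-0.16 -0.08 12.39] len mm 123.9 turn [ 0.002 -0.002 -0.002] rows 1.0
```

```bash
python3 -m handwheel '[[-1,-0.15,-0.1,3.5,0,0,0],[-1,0,0,3.5,0,0,0],[-1,0,0,3.5,0,0,0],[-1,0,0,1.9,0,0,0],[-1,0,0,0,0,0,0],[-1,2,0,0,0,0,0],[-1,1,0,0,0,0,0],[-1,1,0,0,0,0,0],[-1,1,0,0,0,0,0],[-1,0,0,0,0,0,0]]'; python3 - <<'E'
from h import *
plan([495,269,103],Rdown(9.3))
for n in('top','scene'):
    p=snapshot(n); print([(np.round(d['location'],1),round(d['conf'],2)) for d in place_of(p,'switch_tip')[:2]])
E
```

```text
time: 26.15
tool_pos: [553.6, 280.5, 117.6]
tcp_rot: [-179.9, -1.2, 9.2]
ft_force: [-0.5, 0.2, 0.3]
finger_gap: 0.1
grip_force: 0.0
t 26.15 pos [553.6 280.5 117.6] rot [-179.9   -1.2    9.2] j [ 22.  15.  91.  -0.  73. 103.] F [-0.5  0.2  0.3] M [-0.02 -0.03 -0.04] gap 0.1 0
shift cm [-6.    0.2   1.34] len mm 61.5 turn [-0.003 -0.02  -0.002] rows 1.0
[(array([ 668.6, -397.9,    1.2]), 0.17)]
[(array([572. , 279.6, 119.6]), 0.46)]
```

```bash
python3 -m handwheel '[[-1,0.3,0,0.4,0,0.02,0],[-1,0.4,0,0.4,0,0,0],[-1,0.3,0,0.2,0,0,0],[-1,0,0,0,0,0,0]]'; python3 -m handwheel '[[-1,0.3,0,0,0,0,0],[-1,0.3,0,0,0,0,0],[-1,0,0,0,0,0,0]]'
```

```text
time: 26.68
tool_pos: [560.5, 281.4, 103.5]
tcp_rot: [-179.9, -1.9, 9.3]
ft_force: [-1.2, 0.5, 1.1]
finger_gap: 0.1
grip_force: 1.0
time: 26.93
tool_pos: [564.6, 282.1, 103.1]
tcp_rot: [-180.0, -1.6, 9.3]
ft_force: [-11.3, -0.9, 5.4]
finger_gap: 0.1
grip_force: 6.5
```

```bash
python3 -m handwheel '[[-1,0.2,0,0,0,0,0],[-1,0,0,0,0,0,0]]'; python3 -m handwheel '[[-1,-1,0,0,0,0,0],[-1,-2,0,0,0,0,0],[-1,-2,0,-2,0,0,0],[-1,0,0,-4,0,0,0],[-1,0,0,-4,0,0,0],[-1,-2,0,-4,0,0,0],[-1,-4,0,-2,0,0,0],[-1,-4,0,0,0,0,0],[-1,-4,0,0,0,0,0],[-1,0,0,0,0,0,0]]'
python3 - <<'E'
from h import *
ims=[]
for n in('top','scene'):
    p=snapshot(n); print([(np.round(d['location'],1),round(d['conf'],2)) for d in place_of(p,'switch_tip')[:2]])
    print([(((np.array(d['location'])-H)@np.c_[xh,yh,nh]).round(1)) for d in place_of(p,'paddle_grip')])
    u,v=proj(p,[585,200,120])[0].astype(int); h=44
    g=cv2.resize(cv2.convertScaleAbs(p['image'][v-h:v+h,u-h:u+h],alpha=1 if n=='top' else 1.6),(400,400),interpolation=cv2.INTER_CUBIC); ims.append(g)
    # predicted tips on/off
    piv=np.array([570,281.6,60])
    for a in(-26,26):
        q=(proj(p,piv+58*(np.sin(np.radians(a))*xr+np.cos(np.radians(a))*Z))[0]-[u-h,v-h]+.5)*400/88; cv2.circle(g,tuple(int(x) for x in q),3,(255,0,0) if a<0 else (0,255,0),1)
save('c7',np.hstack(ims))
E
```

```text
time: 27.1
tool_pos: [565.0, 282.2, 103.0]
tcp_rot: [-180.0, -1.4, 9.3]
ft_force: [-20.7, -4.3, 10.6]
finger_gap: -0.2
grip_force: 11.4
time: 27.93
tool_pos: [374.3, 250.4, 252.4]
tcp_rot: [-180.0, -1.8, 9.4]
ft_force: [1.0, -0.1, -1.2]
finger_gap: -0.0
grip_force: 0.0
[(array([591.1, 287.6, 111.1]), 0.43)]
[array([-5.9,  0. , 61. ]), array([-454.9, -399.8,  164.2]), array([-324.6, -592.9,   86.7])]
[(array([590.1, 286.9, 113.6]), 0.64)]
[array([-325.1, -588.5,   84. ]), array([-1.1,  1.1, 59.7]), array([-457.2, -399.6,  156.5])]
```

View pics/c7.png

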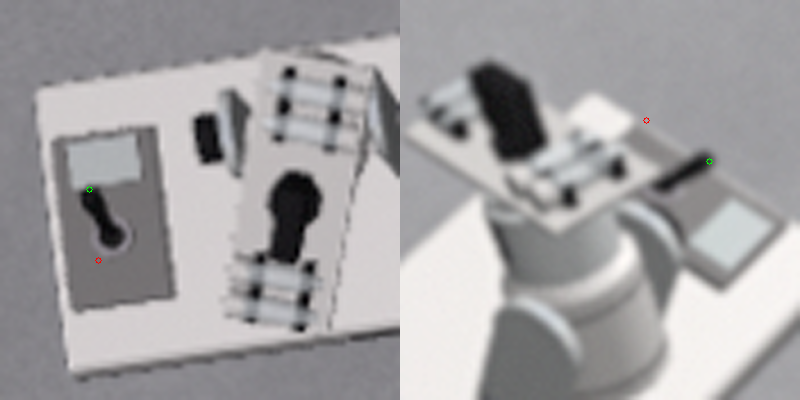

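Picture: the lever tip lies on the predicted "on" point (scene (709,160)), and the paddle is seated on the spindle. The arm is clear of both.

```bash
python3 -c "
from bench import hand_in
print(hand_in())"
```

```text
the job is handed in; nothing more can be done
None
```

The paddle is seated in the spindle and the lever switch is hard against its on stop; I handed the job in at about 28 s of robot time, with the arm clear and the bystanders untouched as far as I know; seating was checked by feel (about 17.5 mm of the nominal 18 mm drop from the lands), since the cameras could not resolve the flange gap.

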